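# Load the round sample pots into their holders

## Task

Pick out the three round sample pots and stand each one upright in the round holder of its own size: the small pot in the small holder, the medium in the medium, the large in the large. Set them down gently without dropping or tipping them, and leave the square reagent bottles standing where they are.

Things in the scene. Friction and masses are not known exactly. Their poses are not given: they have to be found in the camera images.
- pot_small: small round sample pot, loose, standing upright: amber glass cylinder 28 mm in diameter with a black screw cap almost as wide as the body (26 mm across, the top 14 mm); 62 mm tall over all, about 45 g. Origin at the centre of its underside, z up.
- pot_medium: medium round sample pot, loose, standing upright: amber glass cylinder 45 mm in diameter with a black screw cap almost as wide as the body (43 mm across, the top 14 mm); 65 mm tall over all, about 110 g. Origin at the centre of its underside, z up.
- pot_large: large round sample pot, loose, standing upright: amber glass cylinder 62 mm in diameter with a black screw cap almost as wide as the body (60 mm across, the top 14 mm); 68 mm tall over all, about 200 g. Origin at the centre of its underside, z up.
- bottle_small: small square reagent bottle, loose, to be left alone: amber glass with a square body 30 mm by 30 mm, with a black round cap 22 mm across and 20 mm high, clearly narrower than the body; 70 mm tall over all. Origin at the centre of its underside, x and y square to its sides.
- bottle_medium: medium square reagent bottle, loose, to be left alone: amber glass with a square body 42 mm by 42 mm, with a black round cap 30 mm across and 20 mm high, clearly narrower than the body; 68 mm tall over all. Origin at the centre of its underside, x and y square to its sides.
- bottle_large: large square reagent bottle, loose, to be left alone: amber glass with a square body 54 mm by 54 mm, with a black round cap 39 mm across and 20 mm high, clearly narrower than the body; 66 mm tall over all. Origin at the centre of its underside, x and y square to its sides.
- holder_small: small sample holder, fixed to the bench: low round blue plastic dish, open above, inner diameter 44 mm, wall 5 mm thick (outer diameter 54 mm), rim 14 mm above the bench, inner floor 4 mm above the bench covered by a grey pad. It is for the small pot, which stands in it with 8 mm to spare all round. Origin at the centre of its underside, z up.
- holder_medium: medium sample holder, fixed to the bench: low round blue plastic dish, open above, inner diameter 61 mm, wall 5 mm thick (outer diameter 71 mm), rim 14 mm above the bench, inner floor 4 mm above the bench covered by a grey pad. It is for the medium pot, which stands in it with 8 mm to spare all round. Origin at the centre of its underside, z up.
- holder_large: large sample holder, fixed to the bench: low round blue plastic dish, open above, inner diameter 78 mm, wall 5 mm thick (outer diameter 88 mm), rim 14 mm above the bench, inner floor 4 mm above the bench covered by a grey pad. It is for the large pot, which stands in it with 8 mm to spare all round. Origin at the centre of its underside, z up.
Things that resemble listed ones, but are neither listed nor needed, are in the scene too. What is shaped like the holder_medium but green is not meant.

How it is judged (in metres and radians):
At the end, for the whole second after the job is handed in: Each round pot stands on the floor inside the holder of its own size (centres within 12 mm, underside within about 4 mm of the holder's floor, tilted less than 7 degrees), released and at rest; each square bottle is within 30 mm of where it began and upright (horizontal distance between pot_small and holder_small below 0.012 m and z of pot_small in the frame of holder_small between 0.001 and 0.008 m and angle between each of pot_small, pot_medium, pot_large's own z axis and vertical below 0.12 rad and linear speed of each of pot_small, pot_medium, pot_large below 0.02 m/s and contact force between each of pot_small, pot_medium, pot_large and the fingers below 0.05 N and distance of each of bottle_small, bottle_medium, bottle_large from where it was at the start of the episode below 0.03 m and angle between each of bottle_small, bottle_medium, bottle_large's own z axis and vertical below 0.2 rad and horizontal distance between pot_medium and holder_medium below 0.012 m and z of pot_medium in the frame of holder_medium between 0.001 and 0.008 m and horizontal distance between pot_large and holder_large below 0.012 m and z of pot_large in the frame of holder_large between 0.001 and 0.008 m); the robot touches nothing.
It fails at once if a square reagent bottle is shifted by more than 30 mm or knocked over ((distance of bottle_small from where it was at the start of the episode above 0.03 m or angle between bottle_small's own z axis and vertical above 0.5 rad) or (distance of bottle_medium from where it was at the start of the episode above 0.03 m or angle between bottle_medium's own z axis and vertical above 0.5 rad) or (distance of bottle_large from where it was at the start of the episode above 0.03 m or angle between bottle_large's own z axis and vertical above 0.5 rad)).
It fails at once if a round pot is knocked over or laid down (tilted more than 35 degrees) (angle between any of pot_small, pot_medium, pot_large's own z axis and vertical above 0.61 rad).
It fails at once if a round pot is dropped or thrown (moving faster than 0.7 m/s out of the gripper, a fall of about 25 mm) ((linear speed of pot_small above 0.7 m/s and contact force between pot_small and the fingers below 0.05 N) or (linear speed of pot_medium above 0.7 m/s and contact force between pot_medium and the fingers below 0.05 N) or (linear speed of pot_large above 0.7 m/s and contact force between pot_large and the fingers below 0.05 N)).
It also fails if it takes over 80 s, if anything falls off the work surface, if the arm or the gripper's body presses on something with over 40 N, if the wrist force passes 120 N, or if a joint passes its speed limit or range.

## Robot

A 6-joint arm with a two-finger parallel gripper is mounted at the origin on the work surface. World frame = base frame: x ahead of the robot, y to its left, z up, the work surface at z = 0. Lengths are in m, angles in degrees, forces in N, time in s.
With the tool pointing down it reaches from about 0.4 to 0.825 m from the base axis. Payload 7 kg.
Tool frame: the origin (TCP) lies on the centre line of the jaws, within the pads' length; the fingertips stand 19 mm ahead of it and the grasp point (between the pads) is the TCP (r.tip_extent is the distance from the TCP to the fingertips, in m); z points along the fingers, y is the line along which they close (so a half turn about z gives the same grasp; the last joint's range is limited). The gripper opens to 88 mm and grips with 3 to 60 N. Pads are 19 mm wide; open, the fingers measure 130 mm over their backs; the gripper's body (78 mm by 193 mm) begins 47 mm behind the grasp point.
Start: joints at [85.434, 20.546, 0.682, 0, -70.136, -16.507], TCP at [0.243, 0.63, 0.246] pointing down, gripper open.
Joint ranges: [-176.03, 176.03], [-82.01, 121.73], [-58.28, 71.71], [-173.87, 95.51], [-174.79, -0.11], [-173.66, 173.66]. Speed limits (degrees/s): [136.94, 136.94, 172.46, 180, 180, 180].

## Interface

Orientations are given as [roll, pitch, yaw] about the fixed x, y, z axes, in that order (R = Rz(yaw) Ry(pitch) Rx(roll)).
In Python, from plant import r gives the robot as it stands. The module is installed in compiled form; this text tells all that it offers.
- The arm moves only by the tool jog_arm, never from a script. Its argument "deltas" is a list that holds one entry, the list of rows, each a list of 5 numbers: the opening, from -1 (shut) to 1 (fully open), then the shift along the world's x, y, z in cm, then the turn about the world's z in rad. In form: [[[claw, dx, dy, dz, turn], ...]]. A call has 1 to 8 rows; each row shifts and turns the commanded pose from where the row before left it; what a row does not reach is not made up. A row lasts 1/8 s, in which the tool goes at most 62.5 mm and 10.7 degrees, less where a joint would pass 70% of its speed; a pose out of reach is approached as far as the arm can. A call with a gripper value outside its range is refused whole. The fingers move at their own pace and stop on an object; "force" is the grip in N (left out, the last holds). Time passes only in rows, so rows that do not move let the fingers close. It gives the time, the measured TCP pose, the force, the opening and the grip force at its end, in the units of the state.
- r.get_state(): the state, without advancing time (a new reading comes with each control period).
- r.capture(name): name is "scene" or "top" or "wrist"; returns the picture (480x640x3 uint8, blue, green, red); there is no depth.
- r.camera_info(name): a dict with "fx", "fy", "cx", "cy" (pixels), "view" (4x4, takes a point from world to camera coordinates). Camera axes: x right, y up, looking along -z (the intrinsics and any distortion apply to the point x, -y, -z); pixel columns grow to the right and rows downward; lengths in m; the calibration is good to about 2 mm. A picture is of the moment at which its call begins: read the wrist's pose just before it. camera_info takes no time and is no camera call; for the wrist camera it gives the pose at the moment of the call.
- r.close_job(): hands the job in; it is judged then, once.
The state is a dict: "time_s": time; "joints": joint angles; "qd": joint speeds; "joint_torque": joint torques, N m; "tcp_pos": TCP position; "eef_rot": TCP orientation; "contact_force": force on the tool from outside, world axes, zero at the start; "moment": the same for the moment, N m; "gripper_width": finger opening in m; "gripper_force": force on a finger pad.
Only numpy, scipy, OpenCV 4.12 (cv2) and the standard library are available. Lean on these libraries where they do the work, as an engineer would, in place of code of your own. Each camera call takes 0.05 s, during which the arm holds its last target. There are 200 camera calls.

## Working session

There is one attempt and no reset: what is moved stays moved. The work goes in short steps, Python scripts to look and compute and a tool call to move; the robot and the scene stay as the last step left them, time stands still between calls to the robot, and variables do not carry over. Pictures are saved under pics/ and viewed, at most 14 in all, crops included, and the job is handed in when it is done.

Besides the shell and the picture viewer there is one more tool, called after "Emit:" as name(argument=value, ...), one argument or row to a line, values as JSON. jog_arm: Moves the arm, as the interface text tells. Its arguments: {"type":"object","properties":{"deltas":{"type":"array"},"force":{"type":"number"}},"required":["deltas"]}

```bash
mkdir -p pics; python3 - <<'E'
from plant import r
import cv2
s=r.get_state();print(s)
for n in("scene","top"):
    cv2.imwrite(f"pics/{n}0.png",r.capture(n));i=r.camera_info(n);print(n,i)
E
```

```text
{'time_s': 0.0, 'joints': array([ 8.54328501e+01,  2.05927525e+01,  6.32107989e-01, -2.11479569e-02,
       -7.01358486e+01, -1.65083168e+01]), 'qd': array([ 0.01708351,  0.00106238, -0.10984553, -0.03783124, -0.01436454,
       -0.01473307]), 'joint_torque': array([ 6.01464103e-05, -5.82714379e+01,  2.93054491e+01,  6.99716941e+00,
        6.95739698e-03, -1.40613656e-04]), 'tcp_pos': array([0.24256322, 0.62940204, 0.24459191]), 'eef_rot': array([ 1.79901835e+02, -8.36113079e-03, -2.10826621e+01]), 'contact_force': array([0.15281384, 0.60498983, 0.30138535]), 'moment': array([0.00931278, 0.01516351, 0.02571133]), 'gripper_force': 0.0, 'gripper_width': 0.08764612023889057}
scene {'fx': 576.3629338389895, 'fy': 576.3629338389895, 'cx': 318.9439772519943, 'cy': 229.79723359373799, 'view': array([[-0.59649281,  0.80260394, -0.00482162,  0.29049397],
       [-0.70591398, -0.52175545,  0.47901638,  0.36747401],
       [ 0.38194473,  0.28913348,  0.87779272, -1.50516635],
       [ 0.        ,  0.        ,  0.        ,  1.        ]])}
top {'fx': 577.8628988550289, 'fy': 577.8628988550289, 'cx': 313.8166795607147, 'cy': 242.6553646919601, 'view': array([[ 1.34197585e-02, -9.99909418e-01,  1.03241385e-03,
         2.85874277e-03],
       [ 9.77525312e-01,  1.33365772e-02,  2.10395819e-01,
        -5.01530442e-01],
       [-2.10390530e-01, -1.81425041e-03,  9.77615739e-01,
        -1.20356848e+00],
       [ 0.00000000e+00,  0.00000000e+00,  0.00000000e+00,
         1.00000000e+00]])}
```

View pics/top0.png

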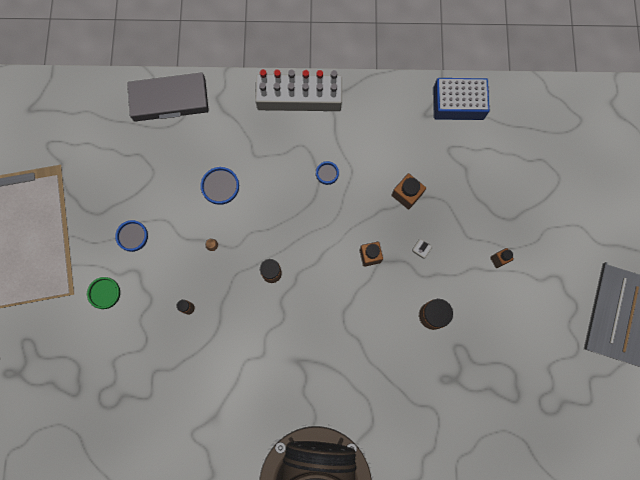

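View pics/scene0.png

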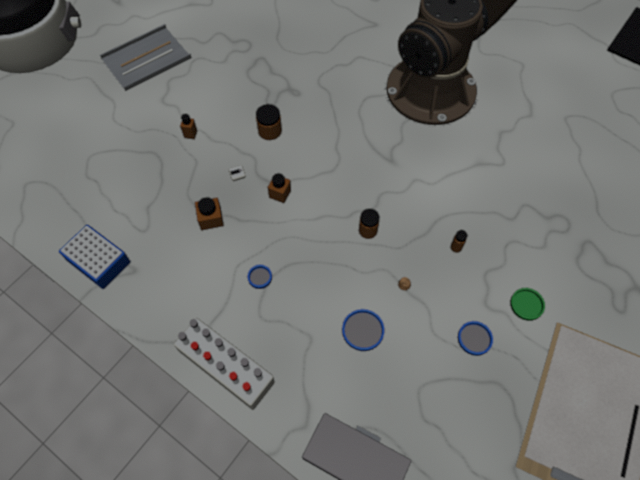

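Candidates in the top view:
- **Round pots:** (186,307) small, (271,271) medium and (436,314) large. Their caps are nearly as wide as their bodies.
- **Square bottles:** (502,257), (372,253) and (409,190). These have narrow caps on square bodies.
- **Holders:** blue rims at (327,173) small, (131,236) medium and (220,185) large. The green dish at (103,293) is a decoy.

Next I measure these and confirm them in a crop.

```bash
cat > h.py <<'E'
import numpy as np,cv2
from plant import r
def ray(n,u,v,z,i=None):
    i=i or r.camera_info(n);V=i["view"];R=V[:3,:3];c=-R.T@V[:3,3]
    d=R.T@np.array([(u-i["cx"])/i["fx"],-(v-i["cy"])/i["fy"],-1]);return c+d*(z-c[2])/d[2]
def onplane(n,cnt,z,i=None):
    i=i or r.camera_info(n)
    P=np.array([ray(n,u,v,z,i)[:2] for u,v in cnt.reshape(-1,2)],np.float32)
    return cv2.minEnclosingCircle(P),P
def blobs(im,kind):
    hsv=cv2.cvtColor(im,cv2.COLOR_BGR2HSV);H,S,Vv=cv2.split(hsv)
    m={"cap":(Vv<62),"blue":(H>100)&(H<125)&(S>120),"green":(H>45)&(H<80)&(S>120)}[kind].astype(np.uint8)*255
    c,_=cv2.findContours(m,cv2.RETR_EXTERNAL,cv2.CHAIN_APPROX_NONE);return [k for k in c if cv2.contourArea(k)>40]
E
python3 - <<'E'
from h import *
for n in("top","scene"):
    im=cv2.imread(f"pics/{n}0.png")
    for k,z in(("cap",.066),("blue",.014),("green",.014)):
        for c in blobs(im,k):
            x,y,w,h=cv2.boundingRect(c)
            if w>60:continue
            (p,R),P=onplane(n,c,z);e=cv2.fitEllipse(P)
            print(n,k,(x+w/2,y+h/2),np.round(p,4),"D",round(2e3*R,1),"ell",np.round(e[0],4),np.round(np.array(e[1])*1e3,1))
im=cv2.imread("pics/top0.png")
t=[cv2.resize(im[v-32:v+32,u-32:u+32],(256,256),interpolation=cv2.INTER_CUBIC) for u,v in((186,307),(271,271),(436,314),(502,257),(372,253),(409,190))]
cv2.imwrite("pics/crop1.png",np.vstack([np.hstack(t[:3]),np.hstack(t[3:])]))
E
```

```text
top cap (185.5, 307.0) [0.3577 0.2782] D 36.7 ell [0.3577 0.2783] [24.1 37.1]
top cap (436.0, 314.5) [ 0.3505 -0.2473] D 71.4 ell [ 0.3496 -0.2482] [58.3 70.6]
top cap (595.5, 306.0) [ 0.3729 -0.5844] D 189.0 ell [ 0.3721 -0.5832] [  4.  188.4]
top cap (270.5, 271.0) [0.4368 0.1007] D 50.7 ell [0.4364 0.1012] [40.2 50.1]
top cap (497.5, 261.0) [ 0.465  -0.3827] D 29.2 ell [ 0.4643 -0.3811] [16.8 31.7]
top cap (507.0, 255.5) [ 0.4773 -0.4038] D 25.9 ell [ 0.4775 -0.4037] [20.8 25.4]
top cap (371.0, 257.0) [ 0.4721 -0.1114] D 51.9 ell [ 0.43   -0.0853] [40.3 64.5]
top cap (373.0, 251.5) [ 0.4821 -0.1155] D 32.2 ell [ 0.4821 -0.1161] [26.7 31.4]
top cap (407.5, 200.0) [ 0.6106 -0.1932] D 66.3 ell [ 0.6343 -0.1977] [66.6 97.8]
top cap (411.0, 187.5) [ 0.6273 -0.2016] D 43.7 ell [ 0.6273 -0.2014] [36.1 42.4]
top cap (461.0, 100.5) [ 0.8327 -0.3148] D 139.2 ell [ 0.9166 -0.3899] [169.  324.3]
top blue (132.0, 235.5) [0.5217 0.4207] D 72.6 ell [0.5214 0.421 ] [67.6 70.7]
top blue (220.0, 185.5) [0.6422 0.2277] D 88.9 ell [0.6422 0.2279] [84.6 87.3]
top blue (327.5, 172.5) [ 0.6763 -0.0183] 
[... 1005 characters left out ...]
[ 0.5049 -0.3677] [33.3 45.8]
scene cap (186.0, 119.5) [ 0.4841 -0.3976] D 33.3 ell [ 0.485  -0.3978] [18.9 33.3]
scene cap (269.0, 122.0) [ 0.3723 -0.2347] D 107.3 ell [ 0.3721 -0.2351] [ 57.7 111.1]
scene cap (624.0, 36.5) [-0.4221  0.3618] D 211.5 ell [-0.3891  0.3478] [ 71.8 223.5]
scene cap (27.5, 17.5) [ 0.4773 -1.0037] D 178.9 ell [ 0.4822 -1.0047] [133.3 156.9]
scene blue (475.5, 338.5) [0.5264 0.4242] D 70.9 ell [0.5266 0.424 ] [67.  69.1]
scene blue (363.0, 330.5) [0.6477 0.2313] D 86.9 ell [0.6475 0.231 ] [83.3 85.1]
scene blue (260.0, 276.5) [ 0.6815 -0.0146] D 54.1 ell [ 0.6816 -0.0147] [49.4 52.2]
scene green (527.5, 304.5) [0.3968 0.4748] D 70.4 ell [0.3971 0.4752] [65.  68.6]
```

View pics/crop1.png

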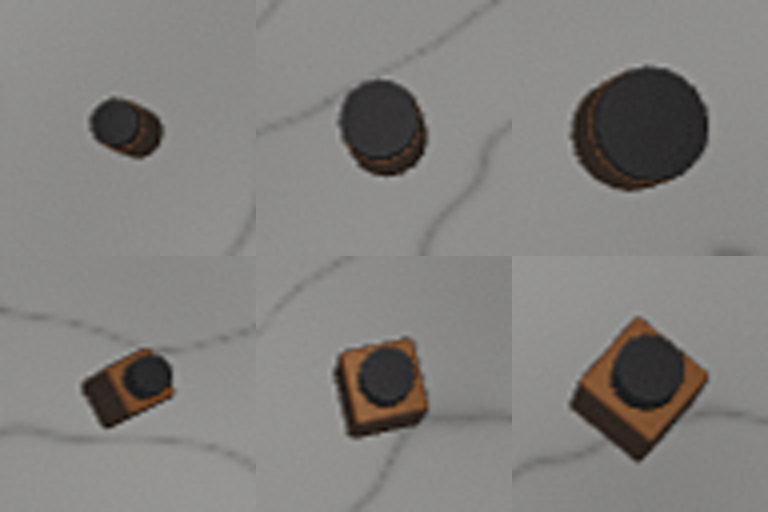

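The crop confirms it. The top row shows round pots with caps almost body-wide, and the bottom row shows square bottles with narrow caps. Next I get cap-top circles from both views, separating the grey cap from the brown body by saturation.

```bash
python3 - <<'E'
from h import *
D={"small":(.062,26,(183,305),(461,236)),"medium":(.065,43,(270,269),(370,217)),"large":(.068,60,(439,313),(268,116))}
for k,(h,d,*uv) in D.items():
    for n,(u,v) in zip(("top","scene"),uv):
        im=cv2.imread(f"pics/{n}0.png");hsv=cv2.cvtColor(im,cv2.COLOR_BGR2HSV)
        m=((hsv[...,2]<80)&(hsv[...,1]<70)).astype(np.uint8)
        m=cv2.morphologyEx(m,cv2.MORPH_OPEN,np.ones((3,3),np.uint8))
        c,_=cv2.findContours(m,cv2.RETR_EXTERNAL,cv2.CHAIN_APPROX_NONE)
        c=min(c,key=lambda q:abs(cv2.pointPolygonTest(q,(u,v),True)) if cv2.pointPolygonTest(q,(u,v),False)<0 else -1)
        (p,R),P=onplane(n,c,h);e=cv2.fitEllipse(P)
        print(k,n,"click",ray(n,u,v,h)[:2].round(4),"circ",np.round(p,4),2e3*R,"ell",np.round(e[0],4),np.round(np.array(e[1])*1e3,1))
E
```

```text
small top click [0.3613 0.2839] circ [0.3602 0.2849] 26.145998388528824 ell [0.3606 0.2847] [22.9 24.8]
small scene click [0.368  0.2886] circ [0.365  0.2861] 24.893132969737053 ell [0.3652 0.2875] [19.2 22.3]
medium top click [0.4402 0.1023] circ [0.4413 0.1035] 43.13084855675697 ell [0.4412 0.1035] [39.8 41.3]
medium scene click [0.446  0.1075] circ [0.4454 0.1059] 42.41778329014778 ell [0.4461 0.1052] [37.  39.1]
large top click [ 0.3512 -0.2546] circ [ 0.3519 -0.2532] 60.23770198225975 ell [ 0.3521 -0.2534] [56.7 58.2]
large scene click [ 0.3619 -0.2443] circ [ 0.3559 -0.2494] 61.52069568634033 ell [ 0.3545 -0.2508] [51.2 53.4]
```

Emit:
jog_arm(
  deltas=[
    [[1,1.5,-4.3,0,0],[1,1.5,-4.3,0,0],[1,1.5,-4.3,0,0],[1,1.5,-4.3,0,0],[1,1.5,-4.3,0,0],[1,1.5,-4.3,0,0],[1,1.5,-4.3,0,0],[1,1.5,-4.3,0,0]],
  ],
  force=15,
)

```text
time_s: 1.1
tcp_pos: [0.3628, 0.2842, 0.2454]
eef_rot: [180.0, 0.0, -21.1]
contact_force: [1.1, 0.8, 0.8]
gripper_width: 0.0875
gripper_force: 0.0
```

Emit:
jog_arm(
  deltas=[
    [[1,0,0,0,0],[1,0,0,0,0]],
  ],
)

```text
time_s: 1.35
tcp_pos: [0.3628, 0.2859, 0.2456]
eef_rot: [-180.0, 0.0, -21.1]
contact_force: [0.7, 0.5, 1.0]
gripper_width: 0.0876
gripper_force: 0.0
```

```bash
python3 - <<'E'
from h import *
s=r.get_state();print(s["time_s"],s["tcp_pos"],s["eef_rot"]);i=r.camera_info("wrist");im=r.capture("wrist");cv2.imwrite("pics/w1.png",im);V=i["view"];print(i["fx"],i["cx"],i["cy"],"cam",-V[:3,:3].T@V[:3,3],"dir",-V[2,:3])
E
```

```text
1.35 [0.36279434 0.28589112 0.24563988] [-1.79977482e+02  1.02333999e-03 -2.11111212e+01]
414.4556481446714 314.914195062358 247.53446856095528 cam [0.44132505 0.25524703 0.38416975] dir [-0.28683524  0.11107506 -0.95151872]
```

View pics/w1.png

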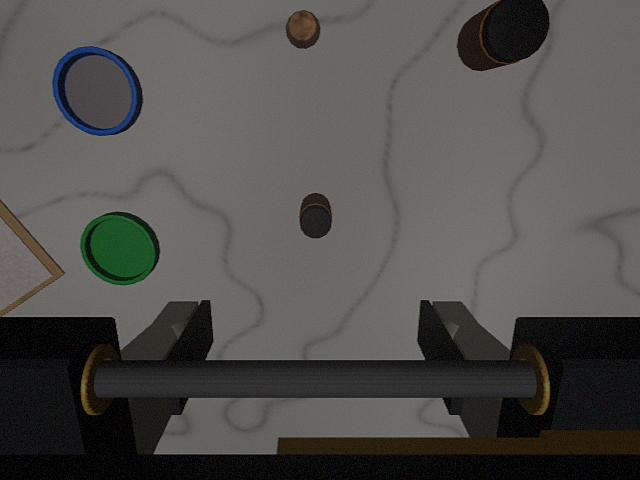

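The wrist view shows the small cap at (315,221), the blue medium holder at (97,90) and the medium pot's cap at (515,28). I measure these.

```bash
cat >> h.py <<'E'
def wmeas(im,i,pts,vmax=52,smax=70):
    """pts: (name,u,v,z,kind) ; kind cap/blue -> world circle"""
    hsv=cv2.cvtColor(im,cv2.COLOR_BGR2HSV);out={}
    for nm,u,v,z,kind in pts:
        m=((hsv[...,0]>100)&(hsv[...,0]<128)&(hsv[...,1]>120)).astype(np.uint8) if kind=="blue" else ((hsv[...,2]<vmax)&(hsv[...,1]<smax)).astype(np.uint8)
        m=cv2.morphologyEx(m,cv2.MORPH_OPEN,np.ones((3,3),np.uint8))
        c,_=cv2.findContours(m,cv2.RETR_EXTERNAL,cv2.CHAIN_APPROX_NONE)
        c=max(c,key=lambda q:cv2.pointPolygonTest(q,(u,v),True))
        (p,R),P=onplane("wrist",c,z,i);e=cv2.fitEllipse(P)
        out[nm]=p;print(nm,np.round(p,4),"D",round(2e3*R,1),"ell",np.round(e[0],4),np.round(np.array(e[1])*1e3,1),cv2.boundingRect(c))
    return out
E
python3 - <<'E'
from h import *
i=r.camera_info("wrist");im=cv2.imread("pics/w1.png")
hsv=cv2.cvtColor(im,cv2.COLOR_BGR2HSV);print(hsv[221,315],hsv[200,315],hsv[28,515],hsv[45,475],hsv[170,315])
wmeas(im,i,[("small",315,221,.062,"cap"),("medium",515,28,.065,"cap"),("hmed",97,90,.014,"blue")])
E
```

```text
[150  24  32] [ 15 115  40] [165 102  15] [ 27 112  25] [  6  12 109]
small [0.3646 0.2851] D 27.1 ell [0.3644 0.2852] [24.1 25.8] (300, 205, 31, 33)
medium [0.4465 0.108 ] D 2.2 ell [0.4465 0.108 ] [1.5 1.8] (511, 24, 3, 3)
hmed [0.5236 0.421 ] D 71.2 ell [0.5237 0.4213] [69.  69.2] (53, 47, 84, 89)
```

Emit:
jog_arm(
  deltas=[
    [[0.3,0.1,0,-4,0],[0.3,0,0,-4,0],[0.3,0,0,-4,0],[0.3,0,0,-4,0],[0.3,0,0,-3,0],[0.3,0,0,-1.6,0],[0.3,0,0,0,0],[-0.2,0,0,0,0]],
  ],
  force=12,
)

```text
time_s: 2.4
tcp_pos: [0.3638, 0.2867, 0.0399]
eef_rot: [-180.0, -0.0, -21.0]
contact_force: [0.1, 0.3, 0.1]
gripper_width: 0.0517
gripper_force: 0.0
```

Emit:
jog_arm(
  deltas=[
    [[-0.3,0,0,0,0],[-0.4,0,0,0,0],[-0.6,0,0,0,0],[-1,0,0,0,0],[-1,0,0,0,0],[-1,0,0,0,0]],
  ],
)

```text
time_s: 3.15
tcp_pos: [0.3639, 0.2861, 0.0401]
eef_rot: [-180.0, -0.0, -21.1]
contact_force: [-1.9, -0.2, 6.8]
gripper_width: 0.0279
gripper_force: 12.0
```

Emit:
jog_arm(
  deltas=[
    [[-1,0,0,1,0],[-1,0,0,2.5,0],[-1,0,0,3.5,0],[-1,1,-1.4,3,0],[-1,2.5,-3,0,0],[-1,3,-3.5,0,0],[-1,3,-3.5,0,0],[-1,3,-3.5,0,0]],
  ],
)

```text
time_s: 4.15
tcp_pos: [0.4895, 0.1356, 0.1403]
eef_rot: [-180.0, -0.0, -21.1]
contact_force: [0.5, 1.8, -0.5]
gripper_width: 0.0277
gripper_force: 12.0
```

Emit:
jog_arm(
  deltas=[
    [[-1,3,-3.5,0,0],[-1,3,-3.5,0,0],[-1,3,-3,0,0],[-1,2.5,-2,0,0],[-1,1.5,-1,0,0],[-1,0,0,0,0],[-1,0,0,0,0],[-1,0,0,0,0]],
  ],
)

```text
time_s: 5.15
tcp_pos: [0.6181, 0.0076, 0.1398]
eef_rot: [-180.0, 0.0, -21.0]
contact_force: [-0.2, -0.4, -0.8]
gripper_width: 0.0276
gripper_force: 12.0
```

```bash
python3 - <<'E'
from h import *
s=r.get_state();print(s["time_s"],s["tcp_pos"],s["eef_rot"]);i=r.camera_info("wrist");im=r.capture("wrist");cv2.imwrite("pics/w2.png",im)
V=i["view"]@np.array([.679,-.0165,.014,1]);print(i["cx"]-i["fx"]*V[0]/V[2],i["cy"]+i["fy"]*V[1]/V[2])
np.save("i2.npy",i,allow_pickle=True)
E
```

```text
5.15 [0.61810227 0.00757068 0.13983749] [-1.79990927e+02  1.96212107e-03 -2.10134045e+01]
315.49416205014717 145.4284710931699
```

View pics/w2.png

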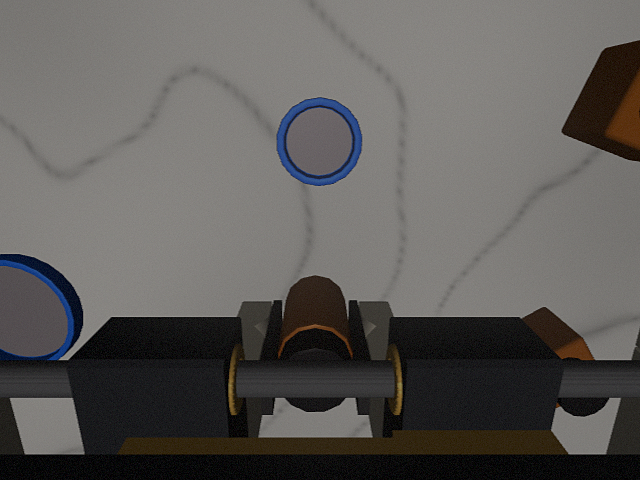

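The wrist view shows the small blue holder at (319,141), the held pot upright at (315,345) and the large holder cut off at the left.

```bash
python3 - <<'E'
from h import *
i=r.camera_info("wrist");im=cv2.imread("pics/w2.png")
wmeas(im,i,[("hs",283,141,.014,"blue")])
E
```

```text
hs [ 0.68   -0.0191] D 53.2 ell [ 0.68  -0.019] [52.  52.2] (277, 98, 85, 88)
```

Emit:
jog_arm(
  deltas=[
    [[-1,2,-0.9,0,0],[-1,2.5,-1,0,0],[-1,1.7,-0.7,0,0],[-1,0,0,-1.5,0],[-1,0,0,-3,0],[-1,0,0,-2.5,0],[-1,0,0,-1,0],[-1,0,0,0,0]],
  ],
)

```text
time_s: 6.2
tcp_pos: [0.6799, -0.0189, 0.0589]
eef_rot: [180.0, 0.1, -21.0]
contact_force: [-0.3, 0.3, 0.7]
gripper_width: 0.0275
gripper_force: 12.0
```

Emit:
jog_arm(
  deltas=[
    [[-1,0,0,-0.6,0],[-1,0,0,-0.4,0],[-1,0,0,-0.3,0],[-1,0,0,-0.2,0],[-1,0,0,0,0],[-1,0,0,0,0]],
  ],
)

```text
time_s: 6.95
tcp_pos: [0.6808, -0.0192, 0.0447]
eef_rot: [-180.0, -0.0, -21.1]
contact_force: [-0.1, -0.0, 0.4]
gripper_width: 0.0277
gripper_force: 12.0
```

Emit:
jog_arm(
  deltas=[
    [[-1,0,0,-0.1,0],[-1,0,0,0,0],[-0.3,0,0,0,0],[-0.2,0,0,0,0],[0,0,0,0,0],[0.4,0,0,0,0],[0.4,0,0,0,0],[0.4,0,0,0,0]],
  ],
)

```text
time_s: 7.95
tcp_pos: [0.6807, -0.0192, 0.0435]
eef_rot: [180.0, 0.0, -21.1]
contact_force: [-0.9, 0.4, -0.1]
gripper_width: 0.0607
gripper_force: 0.0
```

Emit:
jog_arm(
  deltas=[
    [[0.4,0,0,1,0],[0.4,0,0,3,0],[0.4,0,0,4,0],[0.6,0,0,4,0],[0.6,-2,1,3,0],[0.6,-3,2,3,0],[0.6,-2.5,1,2,0],[0.6,0,0,0,0]],
  ],
)

```text
time_s: 8.95
tcp_pos: [0.6055, 0.0216, 0.2471]
eef_rot: [-179.8, -0.2, -21.0]
contact_force: [-0.0, -0.2, 0.1]
gripper_width: 0.07
gripper_force: 0.0
```

```bash
python3 - <<'E'
from h import *
s=r.get_state();print(s["time_s"],s["tcp_pos"],s["eef_rot"]);i=r.camera_info("wrist");im=r.capture("wrist");cv2.imwrite("pics/w3.png",im)
for p in ([.680,-.018,.066],[.680,-.018,.014],[.645,.2295,.014]):
    V=i["view"]@np.array([*p,1]);print(i["cx"]-i["fx"]*V[0]/V[2],i["cy"]+i["fy"]*V[1]/V[2])
E
```

```text
8.95 [0.60549191 0.02159588 0.24711253] [-179.81328248   -0.23801966  -20.98668289]
329.25979642514056 115.40865148536403
327.43781026185525 115.41607047781827
95.18838007737111 250.20961175350658
```

View pics/w3.png

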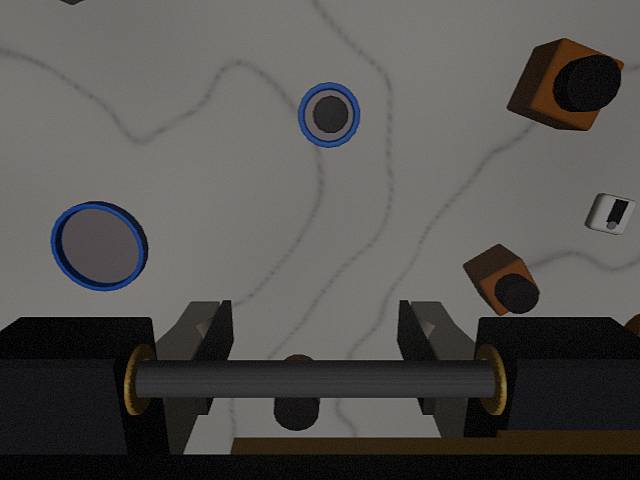

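The small pot's cap at (331,114) sits centred in its holder at (329,115). The large holder is at (100,245). I measure it and move over the medium pot.

```bash
python3 - <<'E'
from h import *
i=r.camera_info("wrist");im=cv2.imread("pics/w3.png")
wmeas(im,i,[("hs",303,115,.014,"blue"),("ps",331,114,.066,"cap"),("hl",55,245,.014,"blue")])
E
```

```text
hs [ 0.6796 -0.0194] D 52.9 ell [ 0.6795 -0.0195] [51.4 51.8] (299, 83, 61, 65)
ps [ 0.6803 -0.0198] D 25.2 ell [ 0.6802 -0.0198] [23.8 24.1] (314, 97, 34, 35)
hl [0.647  0.2234] D 91.5 ell [0.6464 0.2247] [85.2 87.7] (51, 202, 93, 89)
```

Emit:
jog_arm(
  deltas=[
    [[1,-2,1,0,0],[1,-3,1.5,0,0],[1,-4,2,0,0],[1,-4,2,0,0],[1,-2.2,1.3,0,0],[1,-1,0.5,0,0],[1,0,0,0,0],[1,0,0,0,0]],
  ],
)

```text
time_s: 10.0
tcp_pos: [0.4445, 0.1037, 0.2433]
eef_rot: [180.0, 0.0, -21.1]
contact_force: [0.4, -0.5, 0.6]
gripper_width: 0.0873
gripper_force: 0.0
```

```bash
python3 - <<'E'
from h import *
s=r.get_state();print(s["time_s"],s["tcp_pos"],s["eef_rot"]);i=r.camera_info("wrist");im=r.capture("wrist");cv2.imwrite("pics/w4.png",im)
V=i["view"]@np.array([.4435,.1045,.065,1]);u,v=i["cx"]-i["fx"]*V[0]/V[2],i["cy"]+i["fy"]*V[1]/V[2];print(u,v)
wmeas(im,i,[("med",u,v,.065,"cap")],vmax=55)
wmeas(im,i,[("med",u,v,.065,"cap")],vmax=48,smax=60)
E
```

```text
10.0 [0.44445264 0.10366642 0.24333737] [ 1.79970175e+02  6.82702387e-03 -2.10948900e+01]
313.870269116742 227.11368540310374
med [0.4454 0.1028] D 44.2 ell [0.445  0.1029] [40.5 42.5] (289, 197, 53, 54)
med [0.4453 0.1026] D 44.0 ell [0.4449 0.103 ] [39.8 42. ] (289, 197, 53, 54)
```

Emit:
jog_arm(
  deltas=[
    [[1,0,0,-3,0],[1,0,0,-5,0],[1,0,0,-5,0],[1,0,0,-4,0],[1,0,0,-2.4,0],[1,0,0,-1,0],[0.4,0,0,0,0],[0.2,0,0,0,0]],
  ],
  force=15,
)

```text
time_s: 11.05
tcp_pos: [0.4445, 0.1042, 0.0404]
eef_rot: [-179.9, -0.1, -21.1]
contact_force: [-0.1, -0.3, -0.2]
gripper_width: 0.073
gripper_force: 0.0
```

Emit:
jog_arm(
  deltas=[
    [[0.1,0,0,0,0],[0.05,0,0,0,0],[-0.2,0,0,0,0],[-1,0,0,0,0],[-1,0,0,0,0],[-1,0,0,0,0]],
  ],
)

```text
time_s: 11.8
tcp_pos: [0.4439, 0.104, 0.0399]
eef_rot: [-180.0, -0.0, -21.1]
contact_force: [-2.2, 0.3, 6.3]
gripper_width: 0.0448
gripper_force: 15.0
```

Emit:
jog_arm(
  deltas=[
    [[-1,0,0,1,0],[-1,0,0,2.5,0],[-1,0,0,3.5,0],[-1,0,1,3,0],[-1,0.5,3,0,0],[-1,1,4,0,0],[-1,1,4,0,0],[-1,1,4,0,0]],
  ],
)

```text
time_s: 12.8
tcp_pos: [0.4788, 0.265, 0.1401]
eef_rot: [-180.0, 0.0, -21.1]
contact_force: [1.4, -0.3, -1.2]
gripper_width: 0.0445
gripper_force: 15.0
```

Emit:
jog_arm(
  deltas=[
    [[-1,1,4,0,0],[-1,1,4,0,0],[-1,1,4,0,0],[-1,1,2.5,0,0],[-1,0.5,1.2,0,0],[-1,0,0,0,0],[-1,0,0,0,0]],
  ],
)

```text
time_s: 13.68
tcp_pos: [0.5233, 0.4198, 0.1396]
eef_rot: [180.0, 0.0, -21.1]
contact_force: [-0.2, 0.1, -1.3]
gripper_width: 0.045
gripper_force: 15.0
```

```bash
python3 - <<'E'
from h import *
s=r.get_state();print(s["time_s"],s["tcp_pos"],s["eef_rot"],s["gripper_width"]);i=r.camera_info("wrist");im=r.capture("wrist");cv2.imwrite("pics/w5.png",im)
E
```

```text
13.675 [0.52334422 0.41975529 0.13962851] [ 1.79965753e+02  1.86016397e-02 -2.11044172e+01] 0.044963266835497014
```

View pics/w5.png

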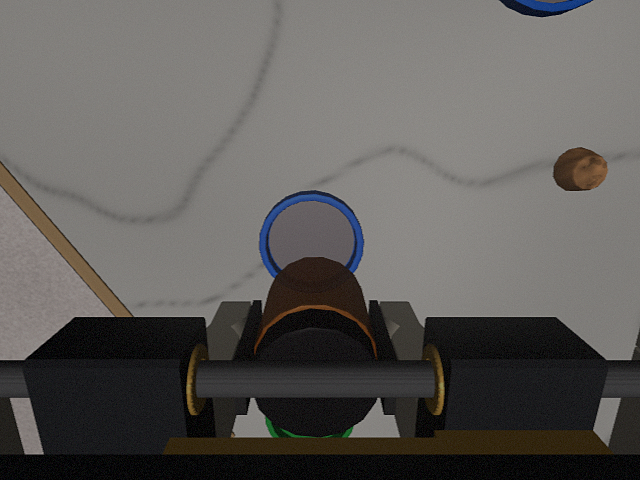

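The wrist view shows the medium pot held upright, the blue medium holder's rim behind it at (312,235) and the green decoy behind the gripper. I fit the visible outer arc.

```bash
python3 - <<'E'
from h import *
from scipy.optimize import least_squares
i=r.camera_info("wrist");im=cv2.imread("pics/w5.png");hsv=cv2.cvtColor(im,cv2.COLOR_BGR2HSV)
m=((hsv[...,0]>100)&(hsv[...,0]<128)&(hsv[...,1]>120)).astype(np.uint8);m[:150]=0
m=cv2.morphologyEx(m,cv2.MORPH_OPEN,np.ones((3,3),np.uint8))
c=max(cv2.findContours(m,cv2.RETR_EXTERNAL,cv2.CHAIN_APPROX_NONE)[0],key=cv2.contourArea)
h=cv2.convexHull(c).reshape(-1,2);h=h[h[:,1]<245]
P=np.array([ray("wrist",u,v,.014,i)[:2] for u,v in h])
s=least_squares(lambda q:np.hypot(P[:,0]-q[0],P[:,1]-q[1])-q[2],[.524,.4215,.0355]);print(s.x,np.abs(s.fun).max())
E
```

```text
[0.52520554 0.42166797 0.03470059] 0.000497647686811771
```

Emit:
jog_arm(
  deltas=[
    [[-1,0.1,0.15,-1.5,0],[-1,0,0,-3,0],[-1,0,0,-2.5,0],[-1,0,0,-1,0],[-1,0,0,-0.7,0],[-1,0,0,-0.4,0],[-1,0,0,-0.3,0],[-1,0,0,-0.1,0]],
  ],
)

```text
time_s: 14.72
tcp_pos: [0.5248, 0.4225, 0.0449]
eef_rot: [-180.0, -0.0, -21.1]
contact_force: [-0.0, -0.4, -0.5]
gripper_width: 0.045
gripper_force: 15.0
```

Emit:
jog_arm(
  deltas=[
    [[-1,0,0,0,0],[-1,0,0,0,0],[-1,0,0,0,0]],
  ],
)

```text
time_s: 15.1
tcp_pos: [0.5247, 0.4224, 0.0447]
eef_rot: [-180.0, -0.0, -21.1]
contact_force: [0.2, -0.7, -0.3]
gripper_width: 0.0451
gripper_force: 15.0
```

Then down 1 mm, open gently, rise, and check from short of the holder.

Emit:
jog_arm(
  deltas=[
    [[-1,0,0,-0.1,0],[-1,0,0,0,0],[0.05,0,0,0,0],[0.15,0,0,0,0],[0.4,0,0,0,0],[1,0,0,0,0],[1,0,0,0,0],[1,0,0,0,0]],
  ],
)

```text
time_s: 16.1
tcp_pos: [0.5247, 0.4224, 0.0436]
eef_rot: [-180.0, -0.0, -21.1]
contact_force: [-0.1, -0.1, -0.9]
gripper_width: 0.0844
gripper_force: 0.0
```

Emit:
jog_arm(
  deltas=[
    [[1,0,0,1,0],[1,0,0,3,0],[1,0,0,5,0],[1,0,0,5,0],[1,-2,-2,4,0],[1,-3,-4,2,0],[1,-1,-2,0,0],[1,0,0,0,0]],
  ],
)

```text
time_s: 17.1
tcp_pos: [0.4642, 0.3413, 0.2456]
eef_rot: [-179.8, -0.0, -21.1]
contact_force: [-0.5, 0.0, 0.7]
gripper_width: 0.0875
gripper_force: 0.0
```

```bash
python3 - <<'E'
from h import *
s=r.get_state();print(s["time_s"],s["tcp_pos"],s["eef_rot"]);i=r.camera_info("wrist");im=r.capture("wrist");cv2.imwrite("pics/w6.png",im)
uv=[]
for p in ([.5245,.4215,.069],[.5245+.034,.4215,.014],[.646,.227,.014]):
    V=i["view"]@np.array([*p,1]);uv.append((i["cx"]-i["fx"]*V[0]/V[2],i["cy"]+i["fy"]*V[1]/V[2]))
print(uv)
wmeas(im,i,[("pm",*uv[0],.069,"cap"),("hm",*uv[1],.014,"blue")])
E
```

```text
17.1 [0.4641666 0.3412745 0.2455713] [-1.79848914e+02 -3.12303097e-02 -2.10901244e+01]
[(np.float64(189.15317055694607), np.float64(191.74580680112527)), (np.float64(190.09178940679146), np.float64(144.18067580336879)), (np.float64(369.69662498497206), np.float64(-62.14463334013263))]
pm [0.5258 0.4206] D 43.7 ell [0.5256 0.4205] [40.2 40.5] (163, 163, 55, 55)
hm [0.5244 0.4209] D 70.5 ell [0.5245 0.4211] [65.6 66.3] (171, 141, 76, 78)
```

View pics/w6.png

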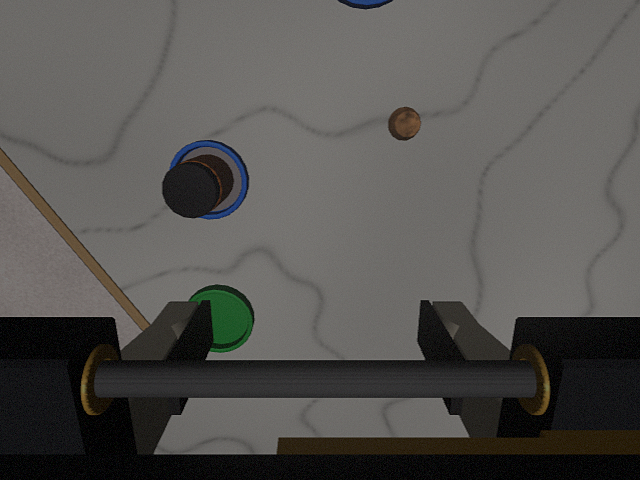

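The medium pot's cap at (190,190) is within 2 mm of its holder's centre. Now over the large pot.

Emit:
jog_arm(
  deltas=[
    [[1,0,-2,0,0],[1,0,-4,0,0],[1,0,-5,0,0],[1,0,-5,0,0],[1,0,-5,0,0],[1,0,-5,0,0],[1,0,-5,0,0],[1,0,-5,0,0]],
  ],
)

```text
time_s: 18.15
tcp_pos: [0.4645, -0.0196, 0.2435]
eef_rot: [180.0, 0.0, -21.1]
contact_force: [1.5, 0.0, 0.6]
gripper_width: 0.0877
gripper_force: 0.0
```

Emit:
jog_arm(
  deltas=[
    [[1,0,-5,0,0],[1,-1,-5,0,0],[1,-2,-5,0,0],[1,-3,-5,0,0],[1,-3,-2.3,0,0],[1,-2,-1,0,0],[1,0,0,0,0],[1,0,0,0,0]],
  ],
)

```text
time_s: 19.15
tcp_pos: [0.3552, -0.2505, 0.2437]
eef_rot: [-180.0, -0.0, -21.1]
contact_force: [0.8, -0.1, -0.5]
gripper_width: 0.0875
gripper_force: 0.0
```

```bash
python3 - <<'E'
from h import *
s=r.get_state();print(s["time_s"],s["tcp_pos"],s["eef_rot"],s["joints"]);i=r.camera_info("wrist");im=r.capture("wrist");cv2.imwrite("pics/w7.png",im)
V=i["view"]@np.array([.354,-.2515,.068,1]);u,v=i["cx"]-i["fx"]*V[0]/V[2],i["cy"]+i["fy"]*V[1]/V[2];print(u,v)
wmeas(im,i,[("L",u,v,.068,"cap")])
wmeas(im,i,[("L",u,v,.068,"cap")],vmax=48,smax=60)
E
```

```text
19.15 [ 0.35523475 -0.25048153  0.2437057 ] [-1.79998361e+02 -2.89863538e-02 -2.10542605e+01] [-8.99982883e+00 -2.84288470e+00 -2.79796028e+01  4.91758591e-03
 -6.48345925e+01  7.79434788e+01]
316.3623913148139 227.6109606688318
L [ 0.3557 -0.2547] D 60.7 ell [ 0.3554 -0.2549] [57.5 59.2] (283, 186, 75, 75)
L [ 0.3556 -0.2549] D 60.6 ell [ 0.3555 -0.255 ] [56.5 58.4] (283, 186, 74, 75)
```

View pics/w7.png

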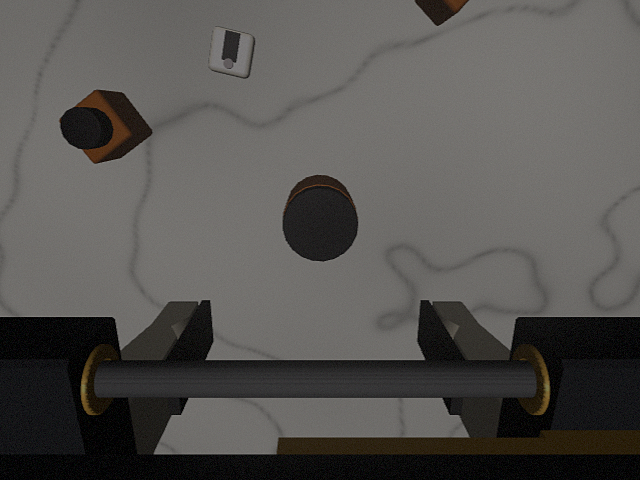

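The wrist view shows the large cap at (320,223). The nearest bottle, at (95,127), is well clear of the fingers. I shift 4 mm in y and descend.

Emit:
jog_arm(
  deltas=[
    [[1,0,-0.4,-3,0],[1,0,0,-5,0],[1,0,0,-5,0],[1,0,0,-4,0],[1,0,0,-2.4,0],[1,0,0,-1,0],[1,0,0,0,0],[0.6,0,0,0,0]],
  ],
  force=20,
)

```text
time_s: 20.2
tcp_pos: [0.3557, -0.2547, 0.0404]
eef_rot: [-180.0, -0.1, -21.0]
contact_force: [0.2, 0.2, 0.6]
gripper_width: 0.0821
gripper_force: 0.0
```

Emit:
jog_arm(
  deltas=[
    [[0.5,0,0,0,0],[0.45,0,0,0,0],[0.3,0,0,0,0],[-1,0,0,0,0],[-1,0,0,0,0],[-1,0,0,0,0]],
  ],
)

```text
time_s: 20.95
tcp_pos: [0.355, -0.2548, 0.04]
eef_rot: [-180.0, -0.0, -21.1]
contact_force: [-1.2, 1.9, 6.8]
gripper_width: 0.0614
gripper_force: 20.0
```

Emit:
jog_arm(
  deltas=[
    [[-1,0,0,1,0],[-1,0,0,2.5,0],[-1,0,0,3.5,0],[-1,0,0,3.5,0],[-1,0.5,1,1.5,0],[-1,1,2.5,0,0],[-1,2,4,0,0],[-1,2,4,0,0]],
  ],
)

```text
time_s: 21.95
tcp_pos: [0.4097, -0.1387, 0.1601]
eef_rot: [-180.0, -0.0, -21.1]
contact_force: [1.3, -0.8, -2.6]
gripper_width: 0.0617
gripper_force: 20.0
```

Emit:
jog_arm(
  deltas=[
    [[-1,2,4,0,0],[-1,2,4,0,0],[-1,2,4,0,0],[-1,2,4,0,0],[-1,2,4,0,0],[-1,2,4,0,0],[-1,2,4,0,0],[-1,2,4,0,0]],
  ],
)

```text
time_s: 22.95
tcp_pos: [0.5698, 0.1815, 0.1598]
eef_rot: [180.0, 0.0, -21.1]
contact_force: [1.3, -0.1, -0.6]
gripper_width: 0.0616
gripper_force: 20.0
```

Emit:
jog_arm(
  deltas=[
    [[-1,1,3.5,0,0],[-1,0.5,1.5,0,0],[-1,0,0.5,0,0],[-1,0,0,0,0],[-1,0,0,0,0]],
  ],
)

```text
time_s: 23.58
tcp_pos: [0.5844, 0.2343, 0.1598]
eef_rot: [180.0, 0.0, -21.1]
contact_force: [-0.4, 1.0, -1.9]
gripper_width: 0.0617
gripper_force: 20.0
```

```bash
python3 - <<'E'
from h import *
from scipy.optimize import least_squares
s=r.get_state();print(s["time_s"],s["tcp_pos"],s["eef_rot"],s["gripper_width"]);i=r.camera_info("wrist");im=r.capture("wrist");cv2.imwrite("pics/w8.png",im)
hsv=cv2.cvtColor(im,cv2.COLOR_BGR2HSV)
m=((hsv[...,0]>100)&(hsv[...,0]<128)&(hsv[...,1]>120)).astype(np.uint8)
m=cv2.morphologyEx(m,cv2.MORPH_OPEN,np.ones((3,3),np.uint8))
c=max(cv2.findContours(m,cv2.RETR_EXTERNAL,cv2.CHAIN_APPROX_NONE)[0],key=cv2.contourArea);print(cv2.boundingRect(c))
h=cv2.convexHull(c).reshape(-1,2)
P=np.array([ray("wrist",u,v,.014,i)[:2] for u,v in h])
s=least_squares(lambda q:np.hypot(P[:,0]-q[0],P[:,1]-q[1])-q[2],[.645,.227,.044]);print(s.x,np.abs(s.fun).max())
E
```

```text
23.575 [0.58439435 0.23434424 0.15982284] [ 1.79996947e+02  5.48575670e-03 -2.11176942e+01] 0.06171836049504687
(227, 84, 128, 132)
[0.64570532 0.22794254 0.04322476] 0.0002850463652535884
```

View pics/w8.png

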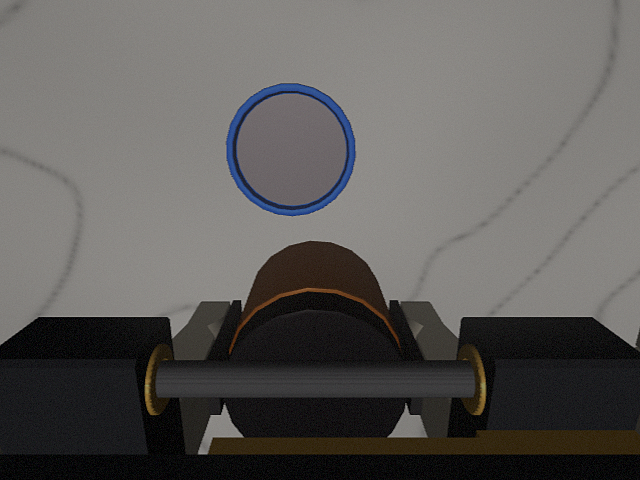

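The large holder is fully visible at (291,150), so its centre is (0.6457, 0.228). The pot is held upright. I place it now.

Emit:
jog_arm(
  deltas=[
    [[-1,2,-0.2,0,0],[-1,2.5,-0.3,0,0],[-1,1.6,-0.15,0,0],[-1,0,0,-2,0],[-1,0,0,-3.5,0],[-1,0,0,-3,0],[-1,0,0,-1.5,0],[-1,0,0,0,0]],
  ],
)

```text
time_s: 24.62
tcp_pos: [0.6453, 0.2284, 0.0587]
eef_rot: [179.9, 0.1, -21.1]
contact_force: [0.3, 0.2, -2.3]
gripper_width: 0.0618
gripper_force: 20.0
```

Emit:
jog_arm(
  deltas=[
    [[-1,0,0,-0.6,0],[-1,0,0,-0.4,0],[-1,0,0,-0.3,0],[-1,0,0,-0.2,0],[-1,0,0,0,0],[-1,0,0,0,0]],
  ],
)

```text
time_s: 25.38
tcp_pos: [0.6458, 0.2289, 0.0447]
eef_rot: [-180.0, -0.0, -21.1]
contact_force: [0.5, -0.3, -1.9]
gripper_width: 0.0614
gripper_force: 20.0
```

Emit:
jog_arm(
  deltas=[
    [[-1,0,0,-0.1,0],[-1,0,0,0,0],[0.45,0,0,0,0],[0.55,0,0,0,0],[0.8,0,0,0,0],[1,0,0,0,0],[1,0,0,0,0],[1,0,0,0,0]],
  ],
)

```text
time_s: 26.38
tcp_pos: [0.6457, 0.2288, 0.0435]
eef_rot: [180.0, 0.0, -21.1]
contact_force: [0.4, 0.8, 0.0]
gripper_width: 0.0874
gripper_force: 0.0
```

Emit:
jog_arm(
  deltas=[
    [[1,0,0,1,0],[1,0,0,3,0],[1,0,0,5,0],[1,0,0,5,0],[1,-2,0,4,0],[1,-4,0,2,0],[1,-2,0,0,0],[1,0,0,0,0]],
  ],
)

```text
time_s: 27.38
tcp_pos: [0.5648, 0.229, 0.2455]
eef_rot: [-179.9, -0.1, -21.0]
contact_force: [0.2, 0.3, 1.0]
gripper_width: 0.0877
gripper_force: 0.0
```

```bash
python3 - <<'E'
from h import *
s=r.get_state();print(s["time_s"],s["tcp_pos"],s["gripper_width"]);i=r.camera_info("wrist");im=r.capture("wrist")
V=i["view"]@np.array([.6457,.228,.072,1]);u,v=i["cx"]-i["fx"]*V[0]/V[2],i["cy"]+i["fy"]*V[1]/V[2];print(u,v)
wmeas(im,i,[("L",u,v,.072,"cap")])
t=r.capture("top");a,b=cv2.imread("pics/top0.png"),t
cv2.imwrite("pics/fin.png",np.vstack([cv2.resize(im,(400,300)),cv2.resize(t,(400,300))]))
d=cv2.absdiff(a,b).max(2)
for u,v in((502,257),(372,253),(409,190)):print((d[v-22:v+22,u-22:u+22]>40).sum())
E
```

```text
27.375 [0.56483152 0.2289738  0.24545912] 0.08772642901760908
276.1325602325382 126.13942882200575
L [0.645  0.2291] D 60.0 ell [0.6452 0.2285] [56.9 58.3] (236, 84, 80, 85)
0
0
0
```

View pics/fin.png

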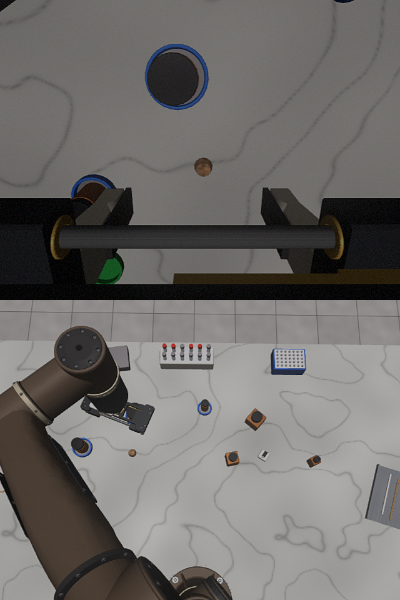

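All three pots stand centred in their own holders (large cap at (177,80) in the upper panel) and the bottles have not moved. The gripper is clear, so I hand in.

```bash
python3 -c "from plant import r; print(r.close_job())"
```

```text
the job is handed in; nothing more can be done
None
```

The job is handed in: by the wrist camera all three round pots stand within about 2 mm of the centres of their own holders, and the square bottles look unmoved in the top view; it took about 27 s of the 80 s, and no verdict was returned.

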